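# Lay out the stripped tuning-panel parts for refitting

### The arm

A 6-joint arm with a two-finger parallel gripper is mounted at the origin on the work surface. World frame = base frame: x ahead of the robot, y to its left, z up, the work surface at z = 0. Lengths are in m, angles in degrees, forces in N, time in s.
With the tool pointing down it reaches from about 0.25 to 0.725 m from the base axis. Payload 9.7 kg.
Tool frame: the origin (TCP) lies midway between the tips of the shut fingers; the grasp point (between the pads) lies 19 mm behind it; z points along the fingers, y is the direction in which the jaws open and shut (so a half turn about z gives the same grasp; the last joint's range is limited). The gripper opens to 85 mm and grips with 20 to 120 N. Pads are 22 mm wide; open, the fingers measure 114 mm over their backs; the gripper's body (76 mm by 85 mm) begins 54 mm behind the grasp point. The pads swing forward as they close: fully open they stand 13 mm farther back than shut.
Start: joints at [-67.265, 4.979, 10.078, 95.1, 0, 90], TCP at [0.213, -0.507, 0.231] pointing down, gripper open.
Joint ranges: [-179.16, 179.16], [-48.56, 103.87], [-65.8, 70.77], [-126.05, 130.52], [-82.76, 87.17], [-180, 180]. Speed limits (degrees/s): [127.2, 127.2, 147.25, 180, 180, 180].

### API

Orientations are given as [roll, pitch, yaw] about the fixed x, y, z axes, in that order (R = Rz(yaw) Ry(pitch) Rx(roll)).
In Python, from workcell import get_obs, camera, get_calibration, job_done gives the robot as it stands.
- The arm moves only by the tool play_rows, never from a script. Its argument "commands" is text: rows parted by semicolons, each of 5 numbers parted by spaces: the opening, from 0 (shut) to 1 (fully open), then the shift along the world's x, y, z in mm, then the turn about the world's z in degrees. A call has 1 to 10 rows; each row is the pose to reach, as a shift and turn from the pose commanded when the call began; what a row does not reach only later rows make up. A row lasts 1/12 s, in which the tool goes at most 41.7 mm and 7.16 degrees, less where a joint would pass 70% of its speed; a pose out of reach is approached as far as the arm can. A call with a gripper value outside its range is refused whole. The fingers move at their own pace and stop on an object; "force" is the grip in N (left out, the last holds). Time passes only in rows, so rows that repeat a pose let the fingers close. It gives the time, the measured TCP pose, the force and the opening at its end, in the units of the state.
- get_obs(): the state, without advancing time (a new reading comes with each control period).
- camera(name): name is "scene" or "top"; returns the picture (384x512x3 uint8, red, green, blue); there is no depth.
- get_calibration(name): a dict with "fx", "fy", "cx", "cy" (pixels), "eye" and "attitude" of the camera in the world. Camera axes: x right, y down, z forward; pixel columns grow to the right and rows downward; lengths in m; the calibration is good to about 2 mm. A picture is of the moment at which its call begins. get_calibration takes no time and is no camera call.
- job_done(): hands the job in, once; it reports no verdict.
The state is a dict: "time": time; "q": joint angles; "qd": joint speeds; "joint_efforts": joint torques, N m; "ee_pos": TCP position; "tcp_rot": TCP orientation; "wrist_force": force on the tool from outside, world axes, zero at the start; "torque": the same for the moment, N m; "opening": finger opening in m.
Only numpy, scipy, OpenCV 4.12 (cv2) and the standard library are available. Lean on these libraries where they do the work, as an engineer would, in place of code of your own. Each camera call takes 0.05 s, during which the arm holds its last target.

### The job

Lay out the parts of the stripped tuning panel for refitting, each one upright and centred on the pad that carries its outline: the aluminium bezel and then the black tuning knob inside it on the round pad, the green meter case squared up on the rectangular outline, and each brass ferrule on the ring of its own size. Put the bezel down before the knob goes in. Lower the delicate meter case onto its pad without dropping it, and do not touch the setting of the chrome selector.

Things in the scene. Friction and masses are not known exactly. Their poses are not given: they have to be found in the camera images.
- bezel: Aluminium dial bezel: a flat ring lying on the desk, outer diameter 100 mm, inner diameter 76 mm (all sizes here in mm; so the rim is 12 wide), height 16. Too wide to take across the outside: pinch its rim, one finger inside the hole. 80 to 150 g. Origin: centre of its underside; z is the ring axis, up.
- tuning_knob: Large black tuning knob standing on its skirt: skirt diameter 54 up to height 6, tapering to a plain grip of diameter 44 from height 10 to the top at 48. On the round pad it stands inside the bezel with about 11 mm free all round. 90 to 160 g. Origin: centre of its underside; z up.
- meter: Green enamel meter case lying face up (pale dial with red needle on top): a box of 56 along its x, 80 along its y, 40 high. 190 to 340 g, delicate. Origin: centre of its underside; z up.
- ferrule_large: Large, squat brass ferrule: open tube of outer diameter 36 and bore 28, height 26, standing on a flange of diameter 48, 5 thick. 45 to 80 g. Origin: centre of its underside; z up.
- ferrule_small: Small, slim brass ferrule: open tube of outer diameter 20 and bore 14, height 36, standing on a flange of diameter 28, 5 thick. 45 to 80 g. Origin: centre of its underside; z up.
- dial_pad: Cream round pad of diameter 120, 4 mm thick, fixed on the desk, with a grey ring (outer 100, inner 76) for the bezel and a black disc of 54 in the middle for the tuning knob. Origin: centre of its underside on the desk top (its upper face is 4 mm above); z up.
- meter_pad: Cream rectangular pad, 76 along its x and 100 along its y, 4 mm thick, fixed on the desk, with a green rectangular outline, 60 along x and 84 along y outside, for the meter case (long side to long side; either way round is right). Origin: centre of its underside on the desk top (its upper face is 4 mm above); z up.
- large_pad: Cream square pad, 76 by 76, 4 mm thick, fixed on the desk, with a large brass-coloured ring of outer diameter 48 in the middle for the large ferrule. Origin: centre of its underside on the desk top (its upper face is 4 mm above); z up.
- small_pad: Cream square pad, 76 by 76, 4 mm thick, fixed on the desk, with a small brass-coloured ring of outer diameter 28 in the middle for the small ferrule. Origin: centre of its underside on the desk top (its upper face is 4 mm above); z up.
- selector_pointer (a point): Tip of the red pointer line on top of a knurled chrome selector knob (diameter 40) that must not be turned. The point lies 17 mm off the knob's axis, 47 above the desk. The knob sits in the middle of a fixed grey box of 80 by 80, 28 high; its top is 48 above the desk.
Not all that is in view belongs to the job. There is more than one size of the tuning_knob; the one meant has the size given above. What is shaped like the meter_pad but purple is not meant.

How it is judged (in metres and radians):
On the way, in this order (a step that is already met when the one before it is completed fails the run):
1. the bezel lies on the round pad, released (horizontal distance between bezel and dial_pad below 0.014 m and z of bezel in the frame of dial_pad between 0.001 and 0.008 m and angle between bezel's own z axis and vertical below 0.12 rad and contact force between the fingers and bezel below 0.1 N), for 0.2 s.
2. the tuning knob stands inside the bezel on the round pad, released (horizontal distance between tuning_knob and dial_pad below 0.014 m and z of tuning_knob in the frame of dial_pad between 0.001 and 0.008 m and angle between tuning_knob's own z axis and vertical below 0.12 rad and contact force between the fingers and tuning_knob below 0.1 N), for 0.2 s.
At the end, for the whole second after the job is handed in: Bezel with tuning knob inside it on the round pad and meter case on its pad, each within 12 mm of the pad's centre, the meter square within 0.2 rad; each ferrule within 10 mm of its own pad's centre. All rest on their pads, upright within 0.12 rad, released and still (horizontal distance between each of bezel, tuning_knob and dial_pad below 0.012 m and z of bezel in the frame of dial_pad between 0.001 and 0.008 m and angle between each of bezel, tuning_knob, meter, ferrule_large, ferrule_small's own z axis and vertical below 0.12 rad and linear speed of each of bezel, tuning_knob, meter, ferrule_large, ferrule_small below 0.02 m/s and angular speed of each of bezel, tuning_knob, meter, ferrule_large, ferrule_small below 0.2 rad/s and z of tuning_knob in the frame of dial_pad between 0.001 and 0.008 m and horizontal distance between meter and meter_pad below 0.012 m and z of meter in the frame of meter_pad between 0.001 and 0.008 m and horizontal distance between ferrule_large and large_pad below 0.01 m and z of ferrule_large in the frame of large_pad between 0.001 and 0.008 m and horizontal distance between ferrule_small and small_pad below 0.01 m and z of ferrule_small in the frame of small_pad between 0.001 and 0.008 m and angle between the x axis of meter and the x axis of meter_pad, either way round below 0.2 rad); the robot touches nothing.
It fails at once if the meter case is let go while it is more than 25 mm above the desk (height (world z) of meter above 0.025 m and contact force between the fingers and meter below 0.05 N).
It fails at once if the chrome selector is turned (its pointer moved by more than 5 mm) (distance of selector_pointer from where it was at the start of the episode above 0.005 m).
It also fails if it takes over 125 s, if anything falls off the work surface, if the arm or the gripper's body presses on something with over 40 N, if the wrist force passes 120 N, or if a joint passes its speed limit or range.

## Working session

There is one attempt and no reset: what is moved stays moved. The work goes in short steps, Python scripts to look and compute and a tool call to move; the robot and the scene stay as the last step left them, time stands still between calls to the robot, and variables do not carry over. Pictures are saved under pics/ and viewed, and the job is handed in when it is done.

Besides the shell and the picture viewer there is one more tool, called after "Request:" as name(argument=value, ...) on one line, values as JSON. play_rows: Moves the arm, as the interface text tells. Its arguments: {"type":"object","properties":{"commands":{"type":"string"},"force":{"type":"number"}},"required":["commands"]}

```bash
mkdir -p pics; python3 - <<'E'
from workcell import *
import cv2
print(get_obs())
for n in("scene","top"):
    c=get_calibration(n);print(n,c)
    im=camera(n);cv2.imwrite(f"pics/{n}0.png",im[:,:,::-1])
E
```

```text
{'time': 0.0, 'q': array([-6.72650546e+01,  5.01339828e+00,  1.00352193e+01,  9.51002884e+01,
       -1.08150588e-04,  9.00002390e+01]), 'qd': array([-0.00324308,  0.04904893, -0.08851001, -0.03408849, -0.09286591,
        0.04894501]), 'joint_efforts': array([-2.10814993e-03, -5.20383489e+01,  4.64808869e+01,  1.59571128e-02,
       -1.99865185e-04,  3.79459254e-05]), 'ee_pos': array([ 0.21246937, -0.50705687,  0.23056788]), 'tcp_rot': array([-1.79921533e+02,  1.08477767e-04,  2.27347066e+01]), 'wrist_force': array([ 0.31162199,  0.48371949, -0.3606716 ]), 'torque': array([-0.02868458,  0.01959042, -0.01818315]), 'opening': 0.08527004291055437}
scene {'fx': 422.4038617619983, 'fy': 422.4038617619983, 'cx': 258.79392955729645, 'cy': 189.45685002922372, 'eye': array([1.2239614 , 0.38350181, 0.80639776]), 'attitude': array([-135.48705231,    1.16331456,  119.97567058])}
top {'fx': 452.5791746314606, 'fy': 452.5791746314606, 'cx': 255.8223557837765, 'cy': 197.7213510683059, 'eye': array([ 0.44906929, -0.00955121,  1.23718374]), 'attitude': array([-173.38134281,    0.85037199,  -90.17016668])}
```

View pics/scene0.png

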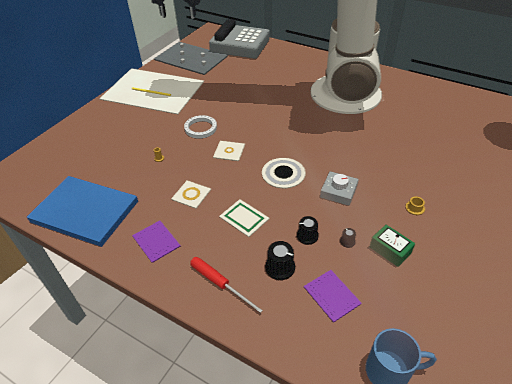

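View pics/top0.png

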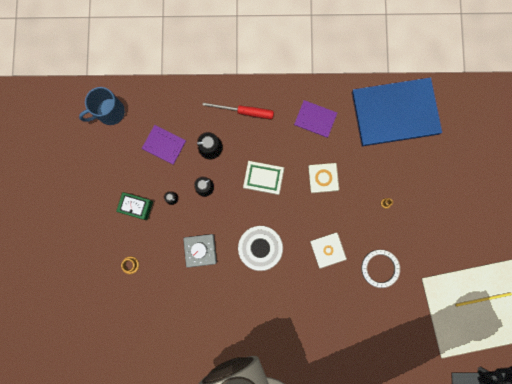

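```bash
cat > h.py <<'E'
from workcell import *
import cv2, numpy as np
from scipy.spatial.transform import Rotation as R
C={n:get_calibration(n) for n in("scene","top")}
def ray(n,u,v):
    c=C[n];d=np.array([(u-c['cx'])/c['fx'],(v-c['cy'])/c['fy'],1.])
    return np.array(c['eye']),R.from_euler('xyz',c['attitude'],degrees=True).as_matrix()@d
def plane(n,u,v,z=0.):
    e,d=ray(n,u,v);return (e+d*(z-e[2])/d[2])
def proj(n,p):
    c=C[n];q=R.from_euler('xyz',c['attitude'],degrees=True).as_matrix().T@(np.array(p)-c['eye'])
    return np.array([c['fx']*q[0]/q[2]+c['cx'],c['fy']*q[1]/q[2]+c['cy']])
def tri(a,b):
    e1,d1=ray("top",*a);e2,d2=ray("scene",*b)
    A=np.stack([d1,-d2],1);s=np.linalg.lstsq(A,e2-e1,rcond=None)[0]
    p,q=e1+s[0]*d1,e2+s[1]*d2
    return (p+q)/2,np.linalg.norm(p-q)
def crop(im,u0,v0,u1,v1,k,f):
    cv2.imwrite(f,cv2.resize(np.ascontiguousarray(im[v0:v1,u0:u1,::-1]),None,fx=k,fy=k,interpolation=cv2.INTER_CUBIC))
E
python3 - <<'E'
from h import *
t=cv2.imread("pics/top0.png")[:,:,::-1];s=cv2.imread("pics/scene0.png")[:,:,::-1]
crop(t,70,120,230,280,4,"pics/tA.png");crop(t,230,150,420,290,4,"pics/tB.png")
crop(s,250,150,440,290,4,"pics/sA.png");crop(s,135,105,325,245,4,"pics/sB.png")
E
```

```text
(no output)
```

View pics/tA.png

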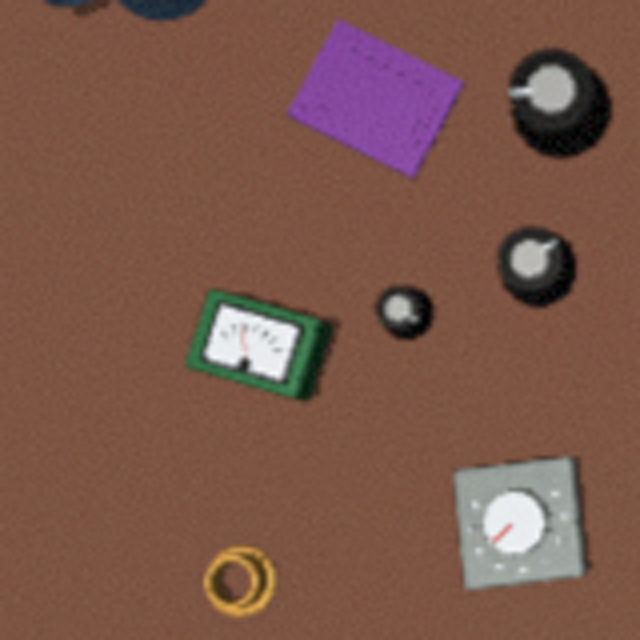

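View pics/tB.png

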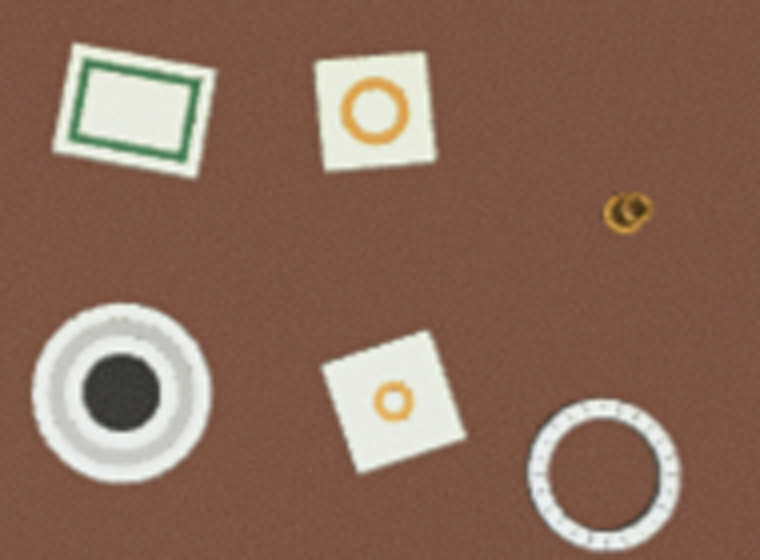

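View pics/sA.png

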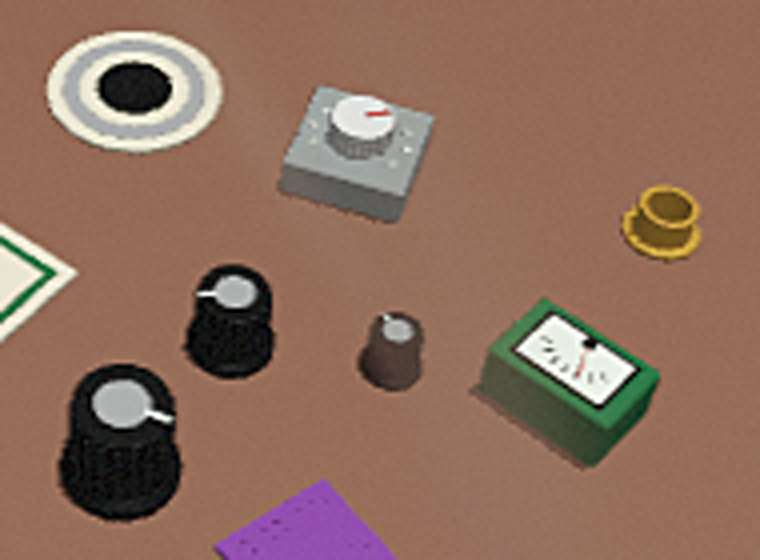

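View pics/sB.png

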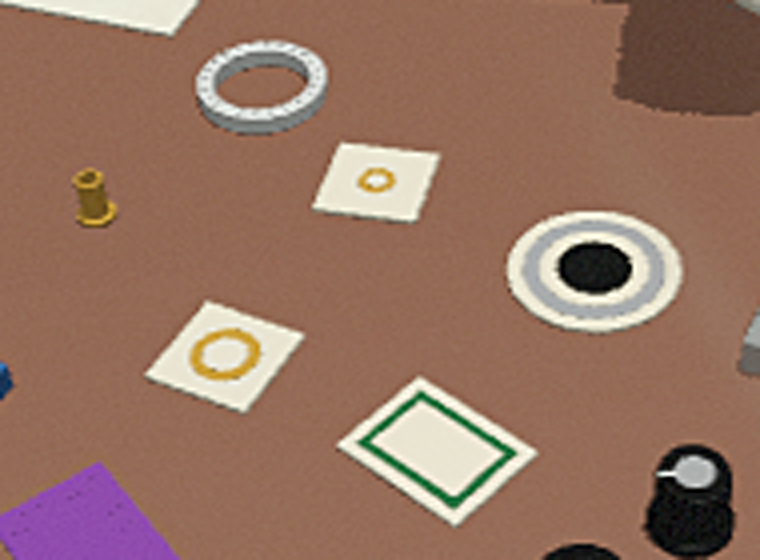

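Candidates (top view): three black/dark knobs at (209,146) ≈68 mm, (204,186) ≈52 mm, (171,198) ≈38 mm; the middle one matches the 54 mm skirt. The pads at (164,145) and (316,118) are purple and not meant; the green-outlined one at (264,178) is. The ferrules are at (130,265) (large) and (387,203) (small), each the only one of its size. The chrome selector at (199,250) must be left alone.

```bash
python3 - <<'E'
from h import *
f=lambda o,x,y:(o[0]+(x+.5)/4-.5,o[1]+(y+.5)/4-.5)
tA,tB,sA,sB=(70,120),(230,150),(250,150),(135,105)
L=[("dial disc .004",tB,(121,392),sB,(595,268)),
("mpad c1",tB,(73,43),sB,(537,454)),("mpad c2",tB,(217,70),sB,(457,525)),
("mpad c1b",tB,(73,43),sB,(457,525)),("mpad c2b",tB,(217,70),sB,(338,445)),("mpad c3b",tB,(197,179),sB,(420,377)),("mpad c4b",tB,(53,152),sB,(537,454)),
("large ring",tB,(375,111),sB,(226,354)),("small ring",tB,(393,402),sB,(377,180)),
("bezel top",tB,(604,475),sB,(262,81)),
("fs top",tB,(634,208),sB,(89,177)),("fs base",tB,(626,213),sB,(96,212)),
("fl top",tA,(233,581),sA,(669,207)),("fl fl",tA,(246,580),sA,(662,231)),
("knob top",tA,(529,258),sA,(236,291)),
("bigknob top",tA,(551,88),sA,(123,404)),
("tiny top",tA,(398,308),sA,(398,330)),
("meter TL",tA,(210,290),sA,(660,378)),("m TR",tA,(322,318),sA,(604,427)),]
# meter corners: try all associations
for n,a,p,b,q in L:
    x,e=tri(f(a,*p),f(b,*q));print(n,np.round(x*1000,1),round(e*1000,1))
T=[(210,290),(326,318),(302,398),(187,368)];S=[(543,299),(660,378),(604,430),(488,350)]
for t in T:
    print([ (np.round(x*1000).astype(int).tolist(),round(e*1000)) for x,e in [tri(f(tA,*t),f(sA,*s)) for s in S]])
E
```

```text
dial disc .004 [455.6  -1.1   3.4] 2.5
mpad c1 [674.8  49.3  60.6] 46.9
mpad c2 [669.8 -34.3 -57. ] 84.0
mpad c1b [696.   31.1   3.5] 2.5
mpad c2b [676.6 -68.3   1.8] 2.9
mpad c3b [600.9 -54.    1.2] 2.3
mpad c4b [ 6.206e+02  4.480e+01 -3.000e-01] 1.7
large ring [ 647.2 -176.8    3.5] 2.3
small ring [ 448.5 -185.3    3.5] 1.5
bezel top [ 399.6 -323.    12.3] 2.1
fs top [ 576.1 -343.2   37. ] 0.7
fs base [ 575.9 -346.5    2.6] 2.4
fl top [410.9 351.4  23.1] 3.2
fl fl [ 4.103e+02  3.509e+02 -2.000e-01] 6.2
knob top [623.6 152.2  48.3] 2.5
bigknob top [735.7 136.9  61.5] 2.4
tiny top [592.5 242.1  32.6] 2.5
meter TL [596.5 370.5  74. ] 30.4
m TR [582.7 335.3  -8.4] 66.5
[([599, 329, 119], 26), ([597, 371, 74], 30), ([605, 368, 35], 0), ([609, 324, 87], 56)]
[([576, 297, 76], 36), ([576, 338, 35], 98), ([583, 335, -11], 69), ([585, 291, 36], 6)]
[([532, 307, 34], 6), ([527, 352, -15], 70), ([534, 348, -65], 38), ([540, 301, -7], 28)]
[([559, 338, 85], 56), ([553, 384, 32], 2), ([562, 381, -8], 30), ([569, 333, 52], 89)]
```

```bash
python3 - <<'E'
from h import *
f=lambda o,x,y:(o[0]+(x+.5)/4-.5,o[1]+(y+.5)/4-.5)
tA,tB,sA,sB=(70,120),(230,150),(250,150),(135,105)
L=[("dial",4,tB,(121,392),sB,(595,268)),("large ring",4,tB,(375,111),sB,(226,354)),("small ring",4,tB,(393,402),sB,(377,180)),
("bezel top",16,tB,(604,475),sB,(262,81)),("fs top",36,tB,(634,208),sB,(89,177)),("fl top",26,tA,(233,581),sA,(669,207)),("fl flange",5,tA,(246,580),sA,(662,228)),("knob top",48,tA,(529,258),sA,(236,291)),("mpad",4,tB,(135,111),sB,(438,450)),("sel",48,tA,(513,522),sA,(363,118)),
("meter",40,tA,(256,343.5),sA,(574,364))]
for n,z,a,p,b,q in L:
    print(n,np.round(plane("top",*f(a,*p),z/1e3)*1000,1)[:2],np.round(plane("scene",*f(b,*q),z/1e3)*1000,1)[:2])
# meter/ferrule/knob reprojection overlays
t=cv2.imread("pics/top0.png");s=cv2.imread("pics/scene0.png")
def circ(c,r,z):
    a=np.linspace(0,2*np.pi,60);return [(c[0]+r*np.cos(i),c[1]+r*np.sin(i),z) for i in a]
def rect(c,w,l,ang,z):
    a=np.radians(ang);return [(c[0]+x*np.cos(a)-y*np.sin(a),c[1]+x*np.sin(a)+y*np.cos(a),z) for x,y in [(w/2,l/2),(w/2,-l/2),(-w/2,-l/2),(-w/2,l/2),(w/2,l/2)]]
M=[circ((455,-1),50,4),circ((455,-1),27,4),circ((647,-177),24,4),circ((448.5,-185),14,4),circ((400,-323),50,16),circ((400,-323),38,16),
circ((576,-344),10,36),circ((576,-344),14,5),circ((410.5,351),18,26),circ((410.5,351),24,5),circ((623.5,152),22,48),circ((623.5,152),27,0),
rect((648.5,-11.6),60,84,-11.2,4),rect((568,338),56,80,-15.5,40),rect((568,338),56,80,-15.5,0)]
for n,im in(("top",t),("scene",s)):
    im=cv2.resize(im,None,fx=4,fy=4,interpolation=cv2.INTER_CUBIC)
    for m in M:
        P=np.array([ (proj(n,np.array(p)/1e3)+.5)*4-.5 for p in m])
        cv2.polylines(im,[np.round(P*16).astype(int)],False,(255,255,0),1,cv2.LINE_AA,4)
    if n=="top": cv2.imwrite("pics/oT1.png",im[500:1200,380:1000]);cv2.imwrite("pics/oT2.png",im[600:1160,920:1680])
    else: cv2.imwrite("pics/oS1.png",im[600:1160,1000:1760]);cv2.imwrite("pics/oS2.png",im[420:980,540:1300])
E
cd pics; python3 -c "
import cv2
for n in('oT1',):
    i=cv2.imread(n+'.png');print(i.shape);cv2.imwrite(n+'.png',i[:600])"
```

```text
dial [456.1  -2.2] [4.556e+02 3.000e-01]
large ring [ 647.7 -177.7] [ 647.1 -175.4]
small ring [ 448.8 -185.9] [ 448.7 -184.2]
bezel top [ 400.3 -323. ] [ 403.1 -318.7]
fs top [ 576.4 -343.8] [ 575.2 -343.8]
fl top [411.5 348.9] [412.9 352.9]
fl flange [411.5 346.3] [411.2 353.2]
knob top [624.2 151.1] [622.8 153.2]
mpad [648.6 -12.7] [650.6  -8.5]
sel [449.9 159.7] [452.5 162.4]
meter [568.7 334. ] [572.9 339.9]
(700, 620, 3)
```

View pics/oT1.png

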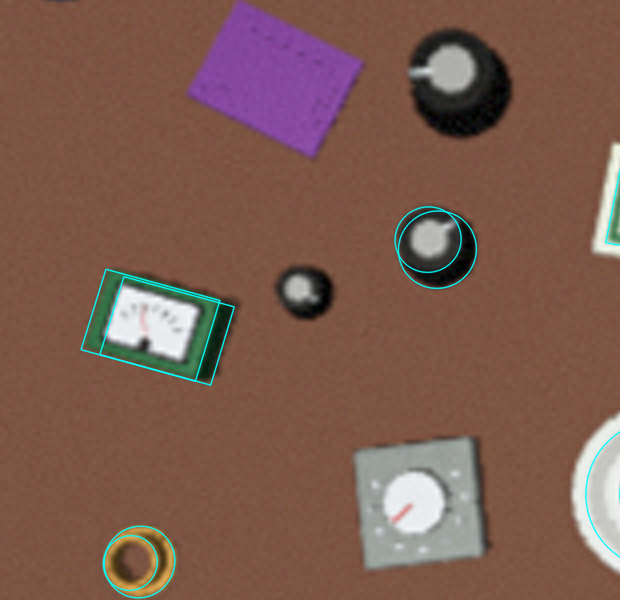

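View pics/oT2.png

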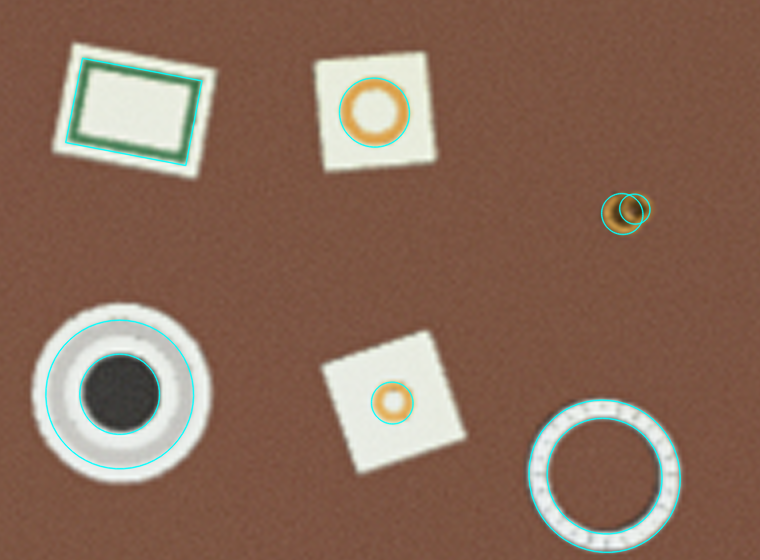

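View pics/oS1.png

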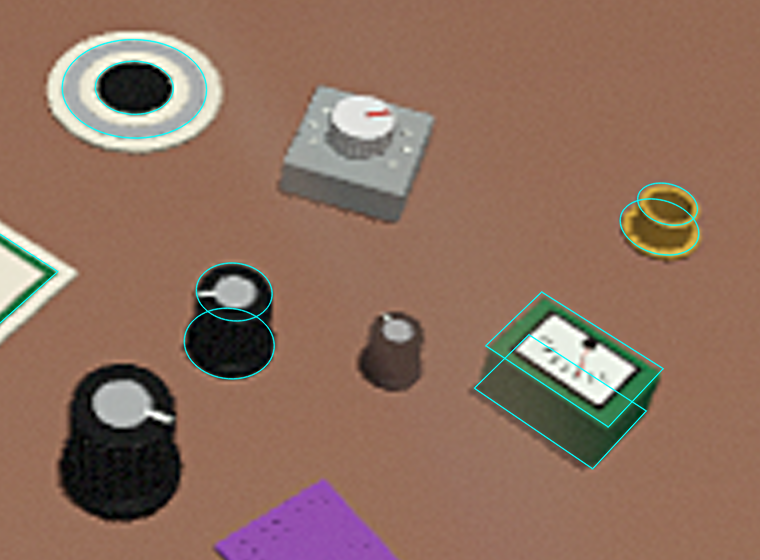

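View pics/oS2.png

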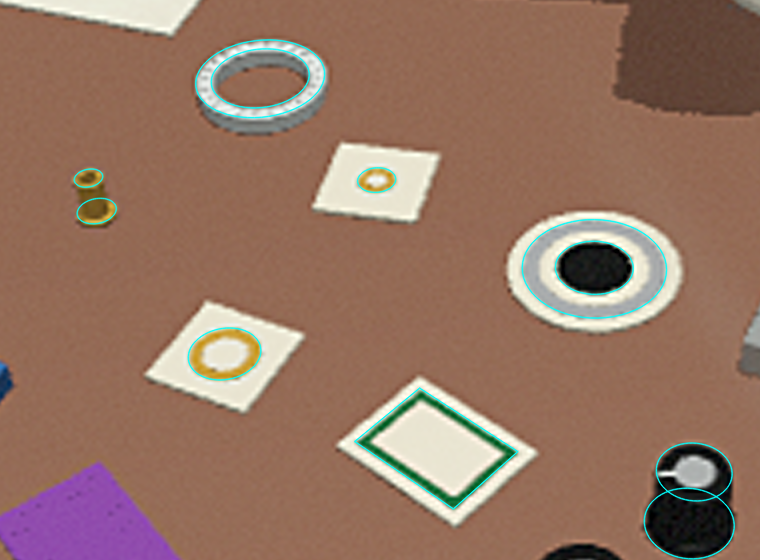

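Request:
play_rows(commands="1 14 18 -11 7;1 28 37 -22 14;1 43 55 -33 21;1 57 74 -44 28;1 72 92 -55 35;1 86 111 -66 42;1 100 129 -77 49;1 115 148 -88 56;1 129 166 -100 63;1 143.5 184.5 -111 67.3", force=40)

```text
time: 0.93
ee_pos: [0.3564, -0.3216, 0.1194]
tcp_rot: [-180.0, -0.0, 90.4]
wrist_force: [-0.5, -0.9, 0.4]
opening: 0.0854
```

```bash
python3 - <<'E'
from h import *
o=get_obs();print(o['time'],o['q'].round(1),o['ee_pos'],o['tcp_rot'].round(1))
im=camera("top");crop(im,300,200,450,330,5,"pics/a1.png")
E
```

```text
0.9333 [-42.1  -5.3 -12.6  82.8  -0.   47.5] [ 0.35639956 -0.32162993  0.11937323] [-180.    -0.    90.4]
```

View pics/a1.png

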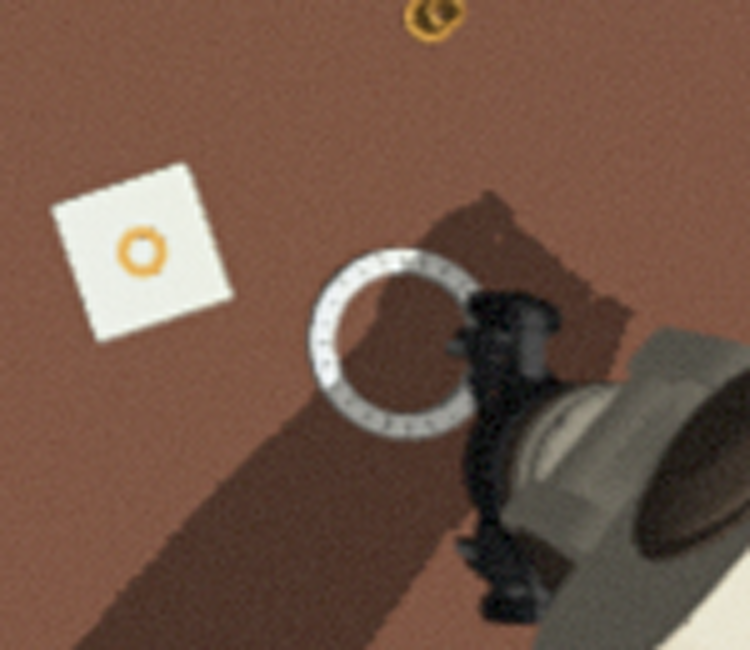

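```bash
python3 - <<'E'
from h import *
for z in (0,.12,.2): print(proj("top",(.3565,-.3225,z)))
im=camera("scene");crop(im,100,60,290,200,4,"pics/a2.png")
for z in (.12,.2): print((proj("scene",(.3565,-.3225,z))-[100,60])*4)
E
```

```text
[379.46229711 284.63898314]
[392.19056006 288.38557484]
[402.33680013 291.37214253]
[416.06501366 112.4878391 ]
[403.4585145   15.00094185]
```

View pics/a2.png

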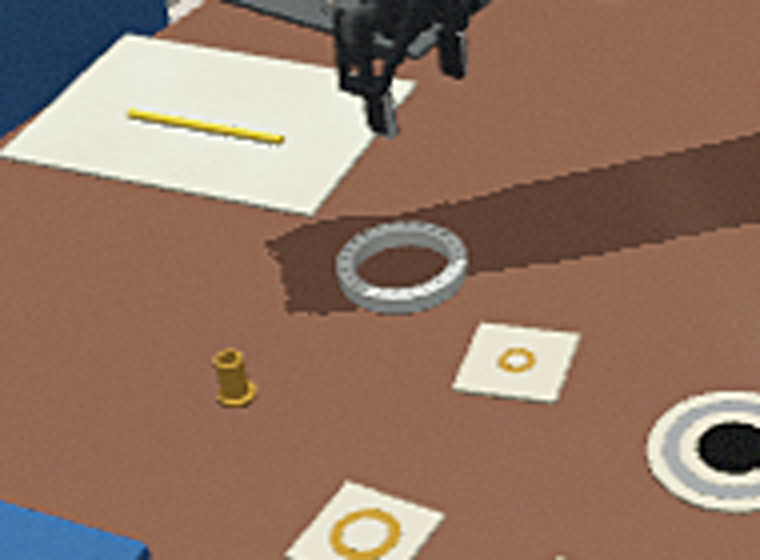

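Perspective explains the offset seen; the fingers line up with the bezel's near rim along x. Descending.

Request:
play_rows(commands="1 0 0 -20 0;1 0 0 -40 0;1 0 0 -60 0;1 0 0 -80 0;1 0 0 -95 0;1 0 0 -105 0;1 0 0 -112 0;1 0 0 -116 0;1 0 0 -116 0;1 0 0 -116 0")

```text
time: 1.87
ee_pos: [0.3563, -0.3231, 0.0049]
tcp_rot: [180.0, 0.0, 90.0]
wrist_force: [-0.3, 0.6, 0.2]
opening: 0.0855
```

Request:
play_rows(commands="0 0 0 0 0;0 0 0 0 0;0 0 0 0 0;0 0 0 0 0;0 0 0 0 0;0 0 0 0 0;0 0 0 0 0;0 0 0 0 0")

```text
time: 2.53
ee_pos: [0.3561, -0.3228, 0.0045]
tcp_rot: [180.0, 0.0, 90.0]
wrist_force: [-0.5, 0.1, 3.1]
opening: 0.01
```

Request:
play_rows(commands="0 0 0 0 0;0 0 0 0 0;0 0 0 10 0;0 0 0 25 0;0 0 0 45 0;0 0 0 65 0;0 0 0 85 0;0 0 0 85 0")

```text
time: 3.2
ee_pos: [0.3574, -0.3239, 0.0936]
tcp_rot: [179.8, 0.2, 90.0]
wrist_force: [0.7, -0.6, -1.2]
opening: 0.0098
```

```bash
python3 - <<'E'
from h import *
im=camera("scene");crop(im,100,60,290,200,4,"pics/a3.png")
E
```

```text
(no output)
```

View pics/a3.png

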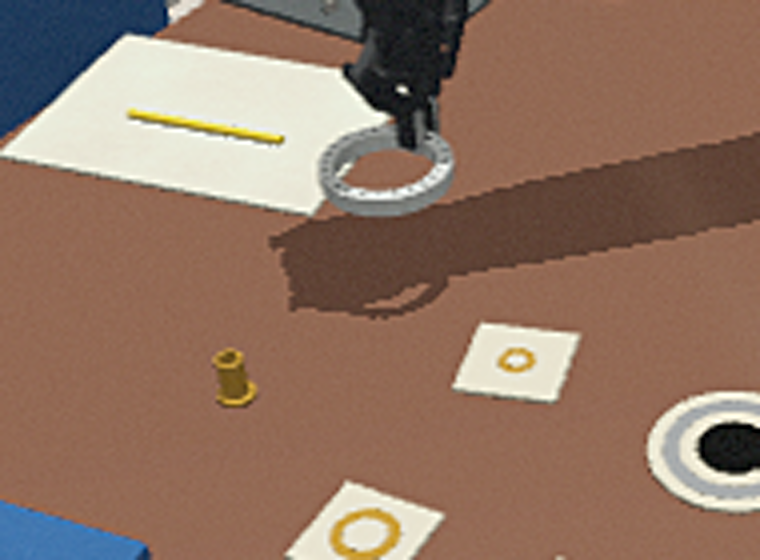

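Request:
play_rows(commands="0 3 16 0 0;0 9 49 0 0;0 15 85 0 0;0 21 121 0 0;0 27 158 0 0;0 33 195 0 0;0 39 232 0 0;0 46 268 0 0;0 52 300 0 0;0 55 321.5 0 0")

```text
time: 4.08
ee_pos: [0.4107, 0.0013, 0.0884]
tcp_rot: [-179.9, -0.0, 90.1]
wrist_force: [0.2, -0.1, -1.1]
opening: 0.0098
```

Request:
play_rows(commands="0 0 0 0 0;0 0 0 -12 0;0 0 0 -28 0;0 0 0 -44 0;0 0 0 -56 0;0 0 0 -64 0;0 0 0 -68 0;0 0 0 -68 0;0 0 0 -68 0")

```text
time: 4.83
ee_pos: [0.4112, -0.0015, 0.0215]
tcp_rot: [180.0, 0.0, 90.0]
wrist_force: [-1.2, 0.4, -0.6]
opening: 0.0096
```

```bash
cat > ov.py <<'E'
from h import *
def circ(c,r,z):
    a=np.linspace(0,2*np.pi,60);return [(c[0]+r*np.cos(i),c[1]+r*np.sin(i),z) for i in a]
def rect(c,w,l,ang,z):
    a=np.radians(ang);return [(c[0]+x*np.cos(a)-y*np.sin(a),c[1]+x*np.sin(a)+y*np.cos(a),z) for x,y in [(w/2,l/2),(w/2,-l/2),(-w/2,-l/2),(-w/2,l/2),(w/2,l/2)]]
def look(tag,c,M,hw=60,hh=45):
    out=[]
    for n in("top","scene"):
        im=camera(n)[:,:,::-1];u,v=proj(n,np.array(c)/1e3).astype(int);u0=int(np.clip(u-hw,0,512-2*hw));v0=int(np.clip(v-hh,0,384-2*hh))
        k=6;o=cv2.resize(np.ascontiguousarray(im[v0:v0+2*hh,u0:u0+2*hw]),None,fx=k,fy=k,interpolation=cv2.INTER_CUBIC)
        for m in M:
            P=np.array([(proj(n,np.array(p)/1e3)-[u0,v0]+.5)*k-.5 for p in m])
            cv2.polylines(o,[np.round(P*16).astype(int)],False,(255,255,0),1,cv2.LINE_AA,4)
        out.append(o)
    o=np.vstack(out);cv2.imwrite(f"pics/{tag}.png",cv2.resize(o,None,fx=600/o.shape[0],fy=600/o.shape[0],interpolation=cv2.INTER_AREA))
E
python3 -c "
from ov import *
look('b1',(455,-1,20),[circ((455.5,-1),50,8+16),circ((455.5,-1),60,4)])"
```

```text
(no output)
```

View pics/b1.png

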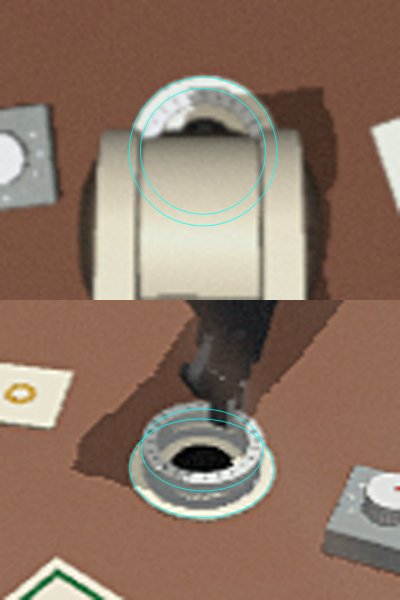

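Request:
play_rows(commands="0 0 0 -4 0;0 0 0 -8 0;0 0 0 -10 0;0 0 0 -11.5 0;0 0 0 -11.5 0;0 0 0 -11.5 0")

```text
time: 5.43
ee_pos: [0.411, -0.0012, 0.0097]
tcp_rot: [-180.0, -0.0, 90.0]
wrist_force: [0.3, 1.0, -0.6]
opening: 0.0097
```

Request:
play_rows(commands="0 0 0 -1 0;0 0 0 -1 0;0.4 0 0 -1 0;0.4 0 0 -1 0;0.4 0 0 -1 0;0.4 0 0 -1 0;0.4 0 0 15 0;0.4 0 0 40 0;0.4 0 0 75 0;0.4 0 0 110 0")

```text
time: 6.27
ee_pos: [0.4103, -0.0013, 0.1206]
tcp_rot: [-179.9, -0.0, 90.0]
wrist_force: [2.0, 0.6, 0.1]
opening: 0.034
```

Request:
play_rows(commands="1 0 38 0 0;1 30 76 0 0;1 60 114 0 0;1 100 153 0 0;1 140 153 0 0;1 180 153 0 0;1 212 153 0 0;1 212 153 0 0;1 212 153 0 0")

```text
time: 7.02
ee_pos: [0.6249, 0.1518, 0.1173]
tcp_rot: [-179.9, 0.0, 90.0]
wrist_force: [-0.1, -0.2, -0.4]
opening: 0.0854
```

```bash
python3 -c "
from ov import *
look('b2',(530,60,20),[circ((455.5,-1),50,20),circ((455.5,-1),60,4),circ((623.5,152),22,48)],90,60)"
```

```text
(no output)
```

View pics/b2.png

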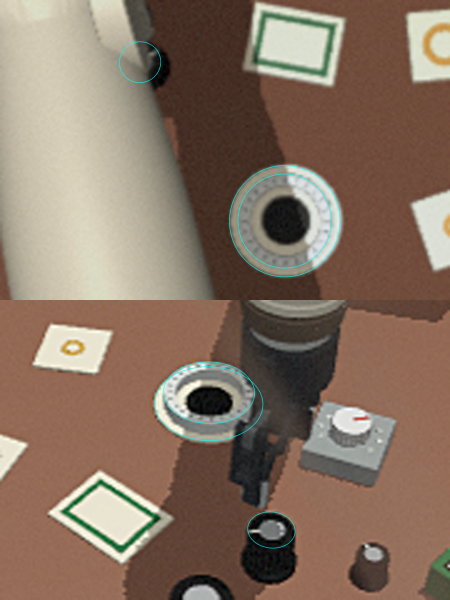

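Request:
play_rows(commands="1 0 0 -15 0;1 0 0 -35 0;1 0 0 -55 0;1 0 0 -75 0;1 0 0 -90 0;1 0 0 -98 0;1 0 0 -101.5 0;1 0 0 -101.5 0;1 0 0 -101.5 0")

```text
time: 7.87
ee_pos: [0.6232, 0.1519, 0.0197]
tcp_rot: [179.9, -0.0, 90.0]
wrist_force: [1.0, -0.4, 0.5]
opening: 0.0851
```

Request:
play_rows(commands="0 0 0 0 0;0 0 0 0 0;0 0 0 0 0;0 0 0 0 0;0 0 0 0 0;0 0 0 0 0;0 0 0 0 0")

```text
time: 8.45
ee_pos: [0.6235, 0.1518, 0.019]
tcp_rot: [179.9, -0.0, 90.0]
wrist_force: [0.2, -0.1, 5.1]
opening: 0.0422
```

Request:
play_rows(commands="0 0 0 10 0;0 0 0 25 0;0 0 0 45 0;0 0 0 65 0;0 0 0 85 0;0 0 0 95 0;0 0 0 95 0")

```text
time: 9.03
ee_pos: [0.6241, 0.152, 0.1161]
tcp_rot: [179.8, -0.1, 90.0]
wrist_force: [0.2, -0.2, -0.8]
opening: 0.042
```

```bash
python3 -c "
from ov import *
look('b3',(580,120,80),[circ((623.5,152),22,95+48)],90,60)"
```

```text
(no output)
```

View pics/b3.png

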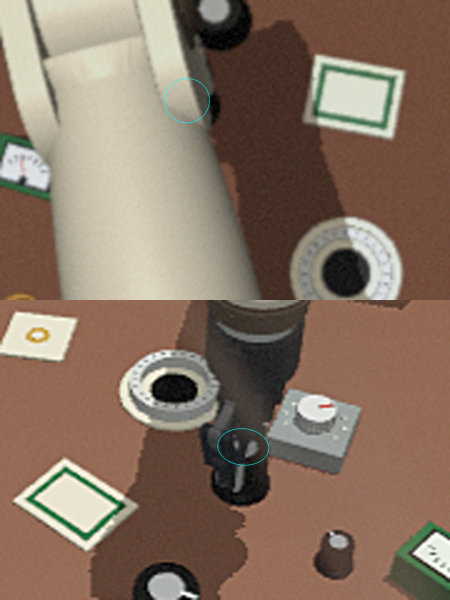

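Request:
play_rows(commands="0 -10 -10 0 0;0 -32 -30 0 0;0 -57 -52 0 0;0 -82 -75 0 0;0 -107 -98 0 0;0 -132 -120 0 0;0 -152 -138 0 0;0 -165 -150 0 0;0 -168 -153 0 0;0 -168 -153 0 0")

```text
time: 9.97
ee_pos: [0.4541, -0.0018, 0.1123]
tcp_rot: [-179.9, -0.0, 90.0]
wrist_force: [0.5, 0.0, -0.6]
opening: 0.0425
```

Request:
play_rows(commands="0 0 0 -10 0;0 0 0 -28 0;0 0 0 -46 0;0 0 0 -60 0;0 0 0 -68 0;0 0 0 -70 0;0 0 0 -70 0;0 0 0 -70 0")

```text
time: 10.63
ee_pos: [0.4555, -0.001, 0.0436]
tcp_rot: [180.0, -0.0, 90.1]
wrist_force: [-0.4, -0.3, -1.8]
opening: 0.0422
```

```bash
python3 -c "
from ov import *
look('b4',(455,0,30),[circ((455.5,-1),50,20),circ((455.5,-1),27,25)])"
```

```text
(no output)
```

View pics/b4.png

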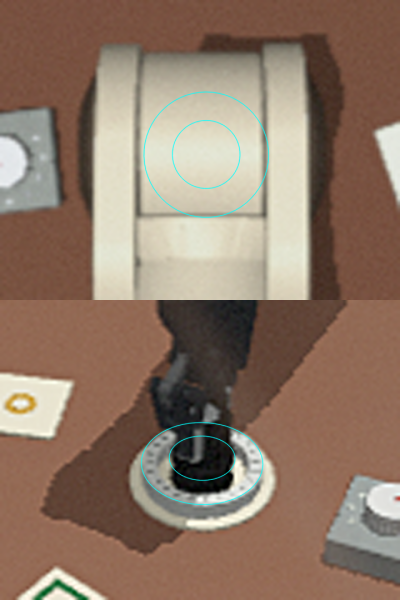

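Request:
play_rows(commands="0 0 0 -5 0;0 0 0 -10 0;0 0 0 -13 0;0 0 0 -16 0;0 0 0 -17 0;0 0 0 -18 0;0 0 0 -18 0")

```text
time: 11.32
ee_pos: [0.455, -0.0013, 0.0251]
tcp_rot: [-180.0, 0.0, 90.0]
wrist_force: [0.1, -0.0, -2.4]
opening: 0.0423
```

Request:
play_rows(commands="0 0 0 -1 0;0 0 0 -1.5 0;0 0 0 -2 0;0 0 0 -2 0")

```text
time: 11.65
ee_pos: [0.455, -0.0013, 0.0232]
tcp_rot: [-180.0, -0.0, 90.0]
wrist_force: [0.2, 0.0, -2.1]
opening: 0.0424
```

Request:
play_rows(commands="0 0 0 -0.8 0;0 0 0 -0.8 0;0.8 0 0 -0.8 0;0.8 0 0 -0.8 0;0.8 0 0 -0.8 0;0.8 0 0 -0.8 0;0.8 0 0 20 0;0.8 0 0 50 0;0.8 0 0 85 0;0.8 0 0 100 0")

```text
time: 12.48
ee_pos: [0.4561, -0.0013, 0.1273]
tcp_rot: [179.8, 0.0, 90.0]
wrist_force: [1.1, 0.7, 0.2]
opening: 0.0682
```

Request:
play_rows(commands="1 15 38 5 0;1 30 76 5 0;1 45 114 5 0;1 60 152 5 -3;1 75 190 5 -6;1 90 228 5 -9;1 100 266 5 -12;1 107 304 5 -14;1 113.5 337 5 -15.5;1 113.5 337 5 -15.5")

```text
time: 13.32
ee_pos: [0.5685, 0.3411, 0.1263]
tcp_rot: [-179.9, -0.0, 74.7]
wrist_force: [-0.2, 1.3, 0.3]
opening: 0.0854
```

```bash
python3 -c "
from ov import *
look('b5',(480,50,30),[circ((455.5,-1),50,20),circ((455.5,-1),22,52)],60,45)
look('b6',(569,336,30),[rect((569,336),56,80,-15.5,40)],60,45)"
```

```text
(no output)
```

View pics/b5.png

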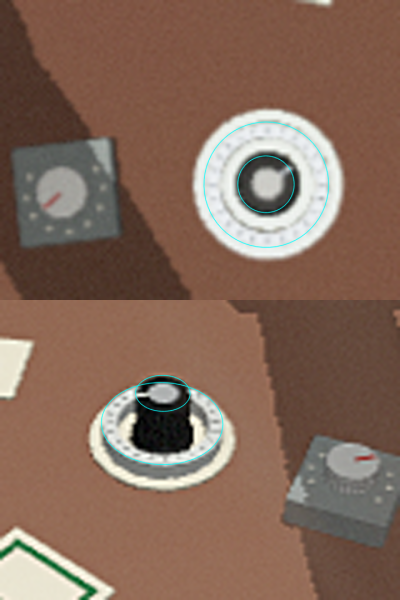

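View pics/b6.png

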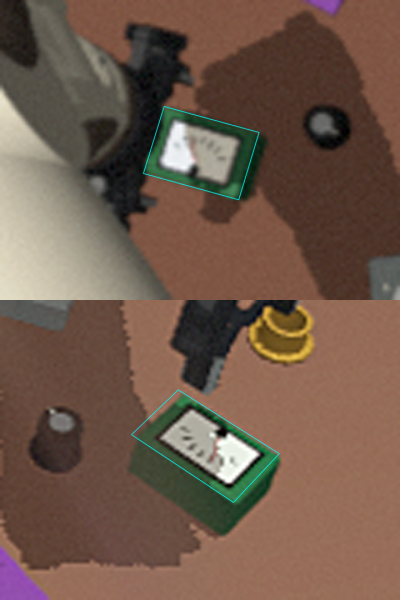

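Request:
play_rows(commands="1 2 1 -15 0;1 2 1 -35 0;1 2 1 -55 0;1 2 1 -72 0;1 2 1 -87 0;1 2 1 -100 0;1 2 1 -112 0;1 2 1 -119 0;1 2 1 -122 0;1 2 1 -122 0")

```text
time: 14.35
ee_pos: [0.5704, 0.3364, 0.0059]
tcp_rot: [-180.0, 0.0, 74.5]
wrist_force: [0.5, -1.0, 0.4]
opening: 0.0855
```

```bash
python3 -c "
from ov import *
print(get_obs()['ee_pos'],get_obs()['wrist_force'])
look('b7',(569,336,30),[rect((571,337),56,80,-15.5,40)],60,45)"
```

```text
[0.5704489  0.33641197 0.00594277] [ 0.47910841 -0.97346178  0.36113079]
```

View pics/b7.png

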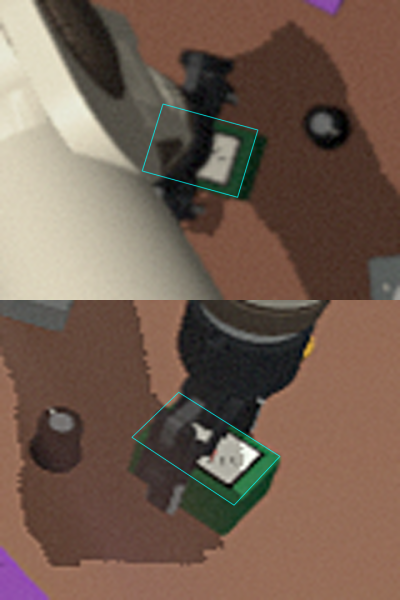

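Request:
play_rows(commands="0 0 0 0 0;0 0 0 0 0;0 0 0 0 0;0 0 0 0 0;0 0 0 0 0;0 0 0 0 0", force=40)

```text
time: 14.95
ee_pos: [0.5709, 0.337, 0.0071]
tcp_rot: [180.0, -0.1, 74.5]
wrist_force: [-0.9, -0.4, 5.8]
opening: 0.0554
```

Request:
play_rows(commands="0 0 0 3 0;0 0 0 8 0;0 0 0 16 0;0 0 0 28 0;0 0 0 42 0;0 0 0 58 0;0 0 0 72 0;0 0 0 80 0;0 0 0 80 0")

```text
time: 15.7
ee_pos: [0.5715, 0.3373, 0.0893]
tcp_rot: [179.8, -0.2, 74.5]
wrist_force: [0.7, -0.3, -2.8]
opening: 0.0555
```

```bash
python3 -c "
from ov import *
look('b8',(569,336,100),[rect((571,337),56,80,-15.5,120)],60,45)"
```

```text
(no output)
```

View pics/b8.png

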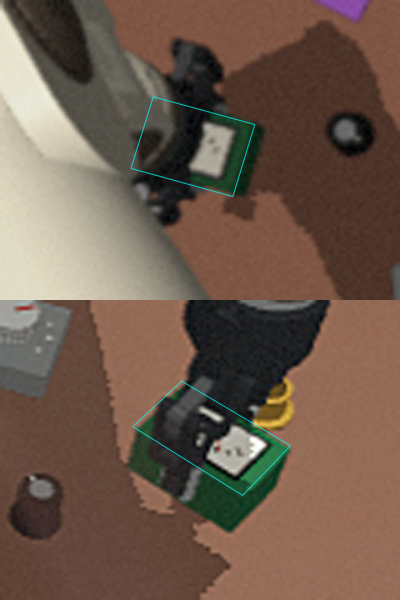

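Request:
play_rows(commands="0 3 -12 5 0;0 9 -40 10 0;0 16 -72 10 0;0 24 -106 10 1;0 31 -140 10 1.5;0 39 -174 10 2;0 46 -208 10 2.5;0 54 -242 10 3;0 62 -276 10 3.5;0 69 -308 10 4")

```text
time: 16.63
ee_pos: [0.6392, 0.026, 0.0955]
tcp_rot: [-179.9, 0.0, 78.5]
wrist_force: [0.7, -0.1, -2.5]
opening: 0.0552
```

Request:
play_rows(commands="0 5 -25 0 0;0 8 -38 0 0.3;0 8.5 -40 0 0.3;0 8.5 -40 -10 0.3;0 8.5 -40 -25 0.3;0 8.5 -40 -40 0.3;0 8.5 -40 -52 0.3;0 8.5 -40 -60 0.3;0 8.5 -40 -62 0.3;0 8.5 -40 -62 0.3")

```text
time: 17.47
ee_pos: [0.6476, -0.0108, 0.0335]
tcp_rot: [-179.9, 0.0, 78.9]
wrist_force: [0.4, 0.2, -1.0]
opening: 0.0552
```

```bash
python3 -c "
from ov import *
look('b9',(648,-10,40),[rect((648.5,-11.6),60,84,-11.2,4),rect((648.5,-11.6),56,80,-11.2,68)],60,45)"
```

View pics/b9.png

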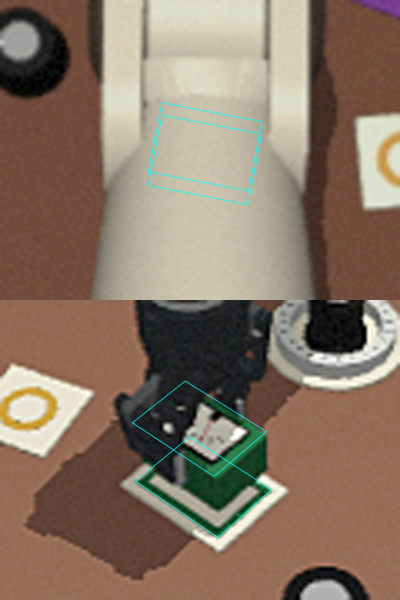

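Request:
play_rows(commands="0 0 0 -4 0;0 0 0 -9 0;0 0 0 -14 0;0 0 0 -17 0;0 0 0 -19 0;0 0 0 -20.5 0;0 0 0 -21.5 0;0 0 0 -21.5 0")

```text
time: 18.23
ee_pos: [0.6479, -0.0113, 0.0125]
tcp_rot: [-180.0, 0.0, 78.8]
wrist_force: [-0.8, 0.9, -2.6]
opening: 0.0553
```

Request:
play_rows(commands="0 0 0 -1 0;0 0 0 -1.5 0;0 0 0 -2 0;0 0 0 -2 0;0 0 0 -2 0")

```text
time: 18.65
ee_pos: [0.6481, -0.0113, 0.0111]
tcp_rot: [180.0, -0.0, 78.8]
wrist_force: [-1.0, 0.6, 0.9]
opening: 0.0554
```

Request:
play_rows(commands="0 0 0 -0.5 0;1 0 0 -0.5 0;1 0 0 -0.5 0;1 0 0 -0.5 0;1 0 0 -0.5 0;1 0 0 -0.5 0;1 0 0 20 0;1 0 0 50 0;1 0 0 85 0;1 0 0 105 0")

```text
time: 19.48
ee_pos: [0.6487, -0.0113, 0.1195]
tcp_rot: [179.8, -0.0, 78.8]
wrist_force: [1.7, -0.3, 0.3]
opening: 0.0855
```

Request:
play_rows(commands="1 -24 36 0 0;1 -48 72 0 0;1 -72 108 0 0;1 -96 144 0 0;1 -120 180 0 0;1 -144 216 0 0;1 -168 252 0 0;1 -190 288 0 0;1 -210 324 0 0;1 -230 350 0 0")

```text
time: 20.32
ee_pos: [0.4183, 0.3386, 0.116]
tcp_rot: [180.0, -0.0, 78.8]
wrist_force: [0.2, 0.3, -0.1]
opening: 0.0853
```

```bash
python3 -c "
from ov import *
print(get_obs()['ee_pos'])
look('c1',(648,-10,40),[rect((648.5,-11.6),60,84,-11.2,4),rect((648.5,-11.6),56,80,-11.2,44)],60,45)
look('c2',(411,350,20),[circ((411,350.5),18,26)],60,45)
"
```

```text
[0.41833735 0.33860917 0.11602774]
```

View pics/c1.png

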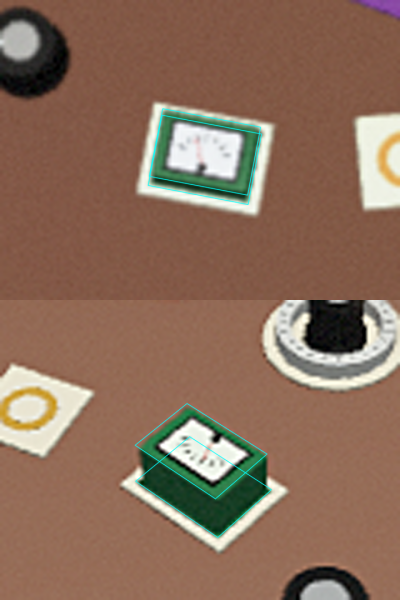

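View pics/c2.png

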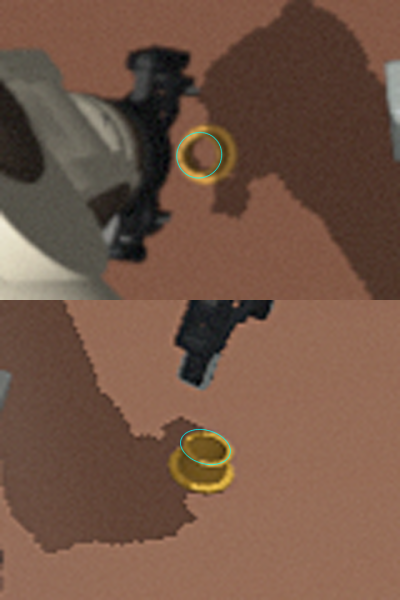

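Request:
play_rows(commands="1 -6.5 11.5 -10 0;1 -6.5 11.5 -28 0;1 -6.5 11.5 -48 0;1 -6.5 11.5 -68 0;1 -6.5 11.5 -84 0;1 -6.5 11.5 -96 0;1 -6.5 11.5 -104 0;1 -6.5 11.5 -108 0;1 -6.5 11.5 -108 0;1 -6.5 11.5 -108 0")

```text
time: 21.35
ee_pos: [0.4133, 0.3485, 0.0083]
tcp_rot: [180.0, -0.0, 78.8]
wrist_force: [-1.2, 0.5, 0.1]
opening: 0.0854
```

Request:
play_rows(commands="0 0 0 0 0;0 0 0 0 0;0 0 0 0 0;0 0 0 0 0;0 0 0 0 0;0 0 0 0 0;0 0 0 0 0;0 0 0 0 0;0 0 0 0 0")

```text
time: 22.1
ee_pos: [0.4131, 0.3486, 0.0086]
tcp_rot: [180.0, -0.0, 78.8]
wrist_force: [-1.4, -1.3, 5.3]
opening: 0.0348
```

Request:
play_rows(commands="0 0 0 5 0;0 0 0 15 0;0 0 0 30 0;0 0 0 50 0;0 0 0 72 0;0 0 0 95 0;0 0 0 112 0;0 0 0 112 0")

```text
time: 22.77
ee_pos: [0.4142, 0.3495, 0.1245]
tcp_rot: [179.8, -0.3, 78.8]
wrist_force: [1.0, 0.5, -0.7]
opening: 0.035
```

```bash
python3 -c "
from ov import *
look('c3',(411,350,120),[circ((412,350.5),24,117)],60,45)
"
```

```text
(no output)
```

View pics/c3.png

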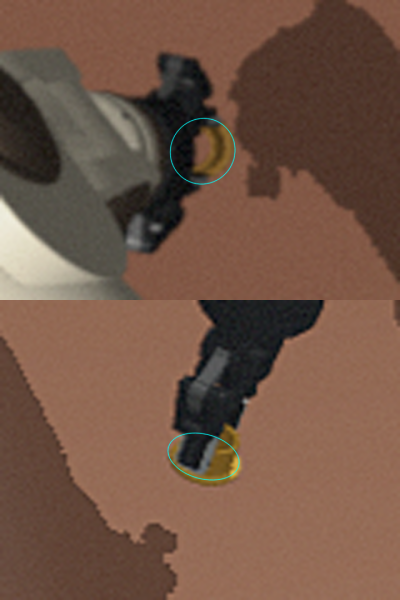

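Request:
play_rows(commands="0 6 -14 0 0;0 18 -40 0 0;0 33 -74 0 0;0 48 -108 0 0;0 63 -142 0 0;0 78 -176 0 0;0 93 -210 0 0;0 108 -244 0 0;0 123 -278 0 0;0 138 -312 0 0")

```text
time: 23.7
ee_pos: [0.5506, 0.0345, 0.1184]
tcp_rot: [-179.9, 0.0, 78.8]
wrist_force: [0.3, 0.1, -0.5]
opening: 0.035
```

Request:
play_rows(commands="0 14 -32 0 0;0 29 -66 0 0;0 44 -100 0 0;0 59 -134 0 0;0 74 -167 0 0;0 86 -195 0 0;0 94 -210 0 0;0 96.5 -214.5 0 0;0 96.5 -214.5 0 0;0 96.5 -214.5 0 0")

```text
time: 24.53
ee_pos: [0.6468, -0.1775, 0.1187]
tcp_rot: [-179.9, -0.0, 78.8]
wrist_force: [-0.2, 0.2, -0.8]
opening: 0.0352
```

Request:
play_rows(commands="0 0 0 -12 0;0 0 0 -32 0;0 0 0 -52 0;0 0 0 -70 0;0 0 0 -82 0;0 0 0 -86 0;0 0 0 -86 0;0 0 0 -86 0")

```text
time: 25.2
ee_pos: [0.6476, -0.1778, 0.0345]
tcp_rot: [180.0, 0.0, 78.9]
wrist_force: [1.1, 0.6, -0.3]
opening: 0.035
```

```bash
python3 -c "
from ov import *
look('c4',(647,-177,20),[circ((647.3,-176.7),24,4),circ((647.3,-176.7),24,31)],60,45)
"
```

```text
(no output)
```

View pics/c4.png

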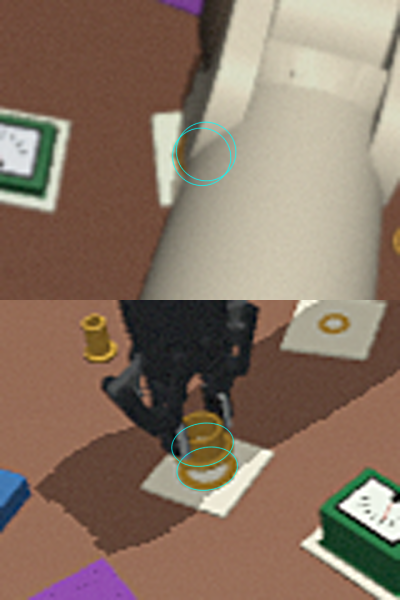

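Request:
play_rows(commands="0 0 0 -5 0;0 0 0 -11 0;0 0 0 -16 0;0 0 0 -19 0;0 0 0 -20.5 0;0 0 0 -21.3 0;0 0 0 -22 0;0 0 0 -22 0;0 0 0 -22 0")

```text
time: 26.05
ee_pos: [0.6474, -0.1782, 0.0126]
tcp_rot: [180.0, 0.0, 78.8]
wrist_force: [-4.0, 0.6, 5.8]
opening: 0.0348
```

Request:
play_rows(commands="0.8 0 0 0 0;0.8 0 0 0 0;0.8 0 0 0 0;0.8 0 0 0 0;0.8 0 0 20 0;0.8 0 0 50 0;0.8 0 0 85 0;0.8 0 0 105 0;0.8 0 0 105 0")

```text
time: 26.8
ee_pos: [0.6494, -0.1787, 0.1227]
tcp_rot: [179.6, 0.0, 78.8]
wrist_force: [-0.1, -0.9, -0.3]
opening: 0.0682
```

Request:
play_rows(commands="0.8 -12 -28 0 0;0.8 -26 -60 0 0;0.8 -40 -92 0 0;0.8 -54 -124 0 0;0.8 -65 -152 0 0;0.8 -71.5 -166 0 0;0.8 -71.5 -166 0 0;0.8 -71.5 -166 0 0")

```text
time: 27.47
ee_pos: [0.5755, -0.3444, 0.1161]
tcp_rot: [-180.0, -0.0, 78.8]
wrist_force: [0.9, -0.1, 0.8]
opening: 0.0679
```

```bash
python3 -c "
from ov import *
look('c5',(640,-200,20),[circ((647.3,-176.7),24,9),circ((647.3,-176.7),18,30)],60,45)
look('c6',(576,-344,20),[circ((576,-344),10,36)],60,45)
"
```

```text
(no output)
```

View pics/c5.png

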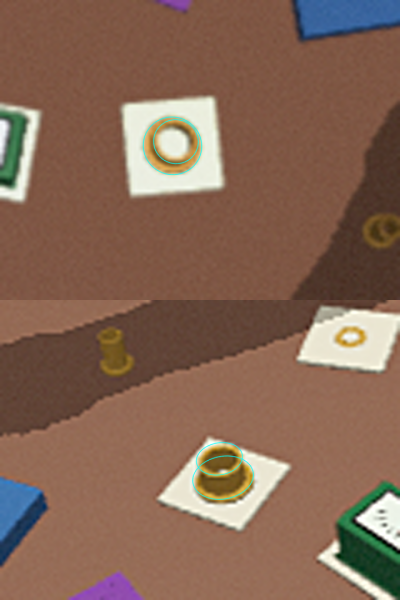

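View pics/c6.png

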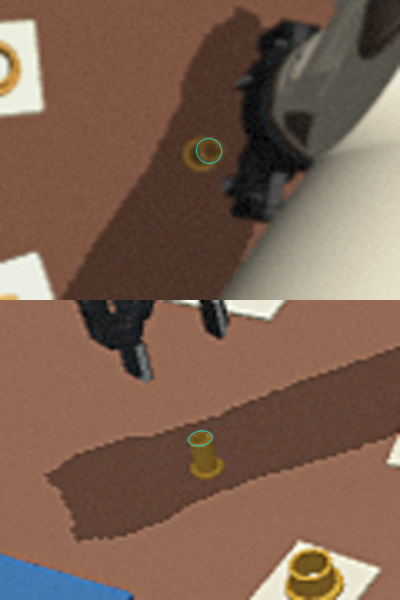

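Request:
play_rows(commands="0.8 0 0 -10 0;0.8 0 0 -28 0;0.8 0 0 -48 0;0.8 0 0 -68 0;0.8 0 0 -84 0;0.8 0 0 -96 0;0.8 0 0 -103 0;0.8 0 0 -107 0;0.8 0 0 -107 0;0.8 0 0 -107 0")

```text
time: 28.5
ee_pos: [0.5763, -0.3442, 0.0105]
tcp_rot: [180.0, 0.0, 78.8]
wrist_force: [0.1, -0.8, 0.6]
opening: 0.0684
```

Request:
play_rows(commands="0 0 0 0 0;0 0 0 0 0;0 0 0 0 0;0 0 0 0 0;0 0 0 0 0;0 0 0 0 0;0 0 0 0 0;0 0 0 0 0;0 0 0 0 0")

```text
time: 29.25
ee_pos: [0.5761, -0.3443, 0.0104]
tcp_rot: [180.0, 0.0, 78.8]
wrist_force: [-1.2, -0.4, 5.0]
opening: 0.0189
```

Request:
play_rows(commands="0 0 0 5 0;0 0 0 15 0;0 0 0 30 0;0 0 0 50 0;0 0 0 70 0;0 0 0 80 0;0 0 0 80 0")

```text
time: 29.83
ee_pos: [0.577, -0.3448, 0.093]
tcp_rot: [179.8, 0.1, 78.8]
wrist_force: [0.9, 0.0, -0.5]
opening: 0.0186
```

```bash
python3 -c "
from ov import *
look('c7',(576,-344,90),[circ((576,-344),14,85)],60,45)
"
```

```text
(no output)
```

View pics/c7.png

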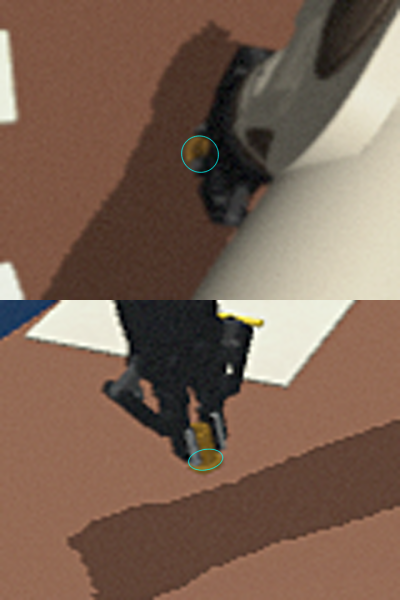

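Request:
play_rows(commands="0 -9 11 0 0;0 -26 33 0 0;0 -47 59 0 0;0 -68 85 0 0;0 -89 111 0 0;0 -108 135 0 0;0 -122 152 0 0;0 -127.4 159.3 0 0;0 -127.4 159.3 0 0")

```text
time: 30.68
ee_pos: [0.4473, -0.1836, 0.089]
tcp_rot: [-179.9, -0.0, 78.9]
wrist_force: [0.6, 0.5, -0.8]
opening: 0.0187
```

Request:
play_rows(commands="0 0 0 -10 0;0 0 0 -25 0;0 0 0 -40 0;0 0 0 -50 0;0 0 0 -55 0;0 0 0 -55 0;0 0 0 -55 0")

```text
time: 31.27
ee_pos: [0.4486, -0.1851, 0.0346]
tcp_rot: [-180.0, -0.0, 78.8]
wrist_force: [0.1, -0.7, 0.4]
opening: 0.0187
```

```bash
python3 -c "
from ov import *
look('c8',(449,-185,20),[circ((448.7,-185),14,4),circ((448.7,-185),14,25)],60,45)
"
```

```text
(no output)
```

View pics/c8.png

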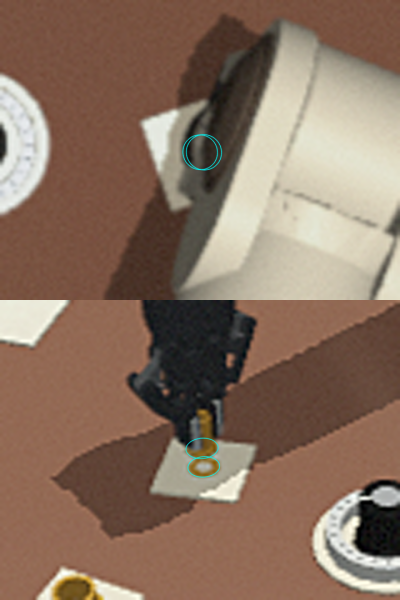

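Aligned above its ring. Touchdown is expected at TCP ≈14.4, so lower 20.

Request:
play_rows(commands="0 0 0 -5 0;0 0 0 -10 0;0 0 0 -14 0;0 0 0 -17 0;0 0 0 -18.5 0;0 0 0 -19.5 0;0 0 0 -20 0;0 0 0 -20.3 0;0 0 0 -20.3 0")

```text
time: 32.12
ee_pos: [0.4485, -0.1849, 0.0146]
tcp_rot: [180.0, 0.0, 78.8]
wrist_force: [0.6, -0.4, -0.6]
opening: 0.0188
```

Request:
play_rows(commands="0 0 0 -0.7 0;0 0 0 -0.7 0;0.6 0 0 -0.7 0;0.6 0 0 -0.7 0;0.6 0 0 -0.7 0;0.6 0 0 -0.7 0;0.6 0 0 20 0;0.6 0 0 50 0;0.6 0 0 85 0;0.6 0 0 120 0")

```text
time: 32.95
ee_pos: [0.4479, -0.1846, 0.1355]
tcp_rot: [-179.9, -0.0, 78.8]
wrist_force: [0.9, 0.7, 0.2]
opening: 0.0516
```

Request:
play_rows(commands="0.6 -15 -36 10 0;0.6 -30 -72 20 0;0.6 -45 -108 30 0;0.6 -60 -144 40 0;0.6 -75 -180 50 0;0.6 -90 -216 60 0;0.6 -105 -245 60 0;0.6 -105 -245 60 0;0.6 -105 -245 60 0;0.6 -105 -245 60 0")

```text
time: 33.78
ee_pos: [0.3434, -0.4296, 0.1941]
tcp_rot: [-180.0, -0.0, 78.8]
wrist_force: [-0.4, 0.7, -0.1]
opening: 0.0515
```

```bash
python3 -c "
from ov import *
M=[circ((448.7,-185),14,9),circ((448.7,-185),10,40),circ((455.5,-1),50,20),circ((455.5,-1),22,52),rect((648.5,-11.6),56,80,-11.2,44),circ((647.3,-176.7),18,30)]
look('d1',(449,-185,20),M,60,45)
cv2.imwrite('pics/d2.png',camera('scene')[:,:,::-1]);cv2.imwrite('pics/d3.png',camera('top')[:,:,::-1])
print(get_obs()['qd'].round(2))
"
```

```text
[-0.07  0.06  0.21 -0.01 -0.17 -0.08]
```

View pics/d1.png

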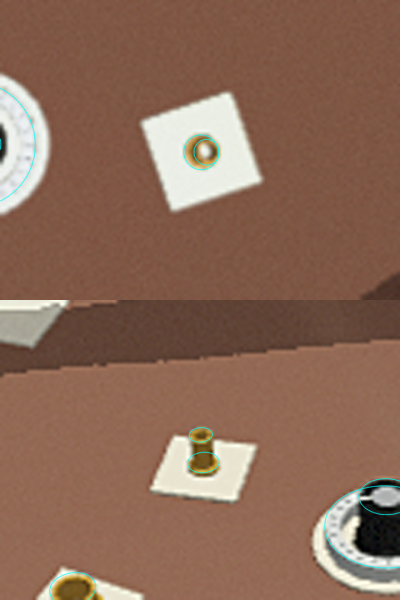

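View pics/d2.png

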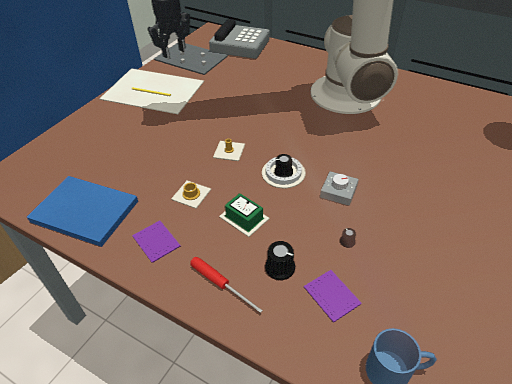

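View pics/d3.png

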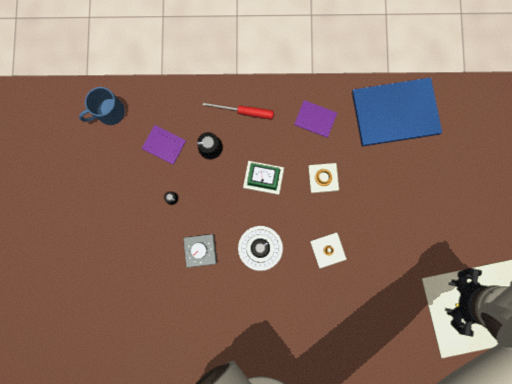

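All five parts are on their pads in both views: bezel and knob at (260,248), meter at (264,177), and ferrules at (324,178) and (328,250) in the top picture. The arm is clear of them and the selector is as it was.

```bash
python3 -c "
from workcell import *
print(job_done(), get_obs()['time'])"
```

```text
the job is handed in; nothing more can be done
the job is handed in; nothing more can be done
```

All five parts are on their pads, and I handed the job in at about 34 s of the 125 s allowed. No verdict is reported at hand-in.

- **Order and choice:** I placed the bezel first, then the tuning knob inside it, then the meter case, the large ferrule and the small ferrule. Of the three knobs I took the middle-sized one. Its top measured 48 mm high and its skirt about 52 mm across.
- **Meter:** It was lowered until the wrist force changed on touching its pad, and only then released.
- **Last checks:** I drew the expected outline of each part, centred on its pad, over pictures from both cameras. All five matched to about 2–3 mm, upright and released. The selector's pointer looked unmoved. The arm was well clear, with the tool about 190 mm above the desk.
- **Disagreements:** The two cameras differed by about 2–7 mm on the starting positions of the meter, the bezel and the large ferrule, so I used values between the two. The gripper's opening readings were 0.5–2 mm below the true sizes. Neither showed up in the final placements.

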